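Clamp a bored block with a lever bolt

ROBOT

A 6-joint arm with a two-finger parallel gripper is mounted at the origin on a cart in front of the work surface, level with it; the furniture and walls round the work are solid. World frame = base frame: x ahead of the robot, y to its left, z up, the work surface at z = 0. Lengths are in mm, angles in rad, forces in N, time in s.
With the tool pointing down it reaches from about 325 to 775 mm from the base axis. Payload 9.3 kg.
Tool frame: the origin (TCP) lies midway between the tips of the shut fingers; the grasp point (between the pads) lies 19 mm behind it (manip.tcp_to_grasp is the distance from the TCP to the grasp point, in mm); z points along the fingers, x is the direction in which the jaws open and shut, and the axes are right-handed (so a half turn about z gives the same grasp; the last joint's range is limited). The gripper opens to 85 mm and grips with 20 to 120 N. Pads are 22 mm wide; open, the fingers measure 114 mm over their backs; the gripper's body (76 mm by 85 mm) begins 54 mm behind the grasp point. The pads swing forward as they close: fully open they stand 13 mm farther back than shut.
Start: joints at [0.956, 0.259, 0.021, 1.334, 0, 1.418], TCP at [245.059, 492.385, 231.279] pointing down, gripper open.
Joint ranges: [-3.04, 3.04], [-0.91, 1.82], [-1.04, 1.36], [-1.92, 1.95], [-1.52, 1.45], [-3.14, 3.14]. Speed limits (rad/s): [2.22, 2.22, 2.79, 3.14, 3.14, 3.14].

INTERFACE

Orientations are given as a rotation vector (axis times angle).
In Python, from cell import manip gives the robot as it stands.
- The arm moves only by the tool servo_tool, never from a script. Its argument "moves" is a list of rows, each an object of numbers: "dx", "dy", "dz": the shift along the tool's x, y, z in m; "turn": the turn about the tool's z in rad; "gripper": the opening, from -1 (shut) to 1 (fully open). A call has 1 to 5 rows; each row is the pose to reach, as a shift and turn from the pose commanded when the call began, along the tool's axes at that moment; what a row does not reach only later rows make up. A row lasts 1/12 s, in which the tool goes at most 41.7 mm and 7.16 degrees, less where a joint would pass 70% of its speed; a pose out of reach is approached as far as the arm can. A call with a gripper value outside its range is refused whole. The fingers move at their own pace and stop on an object; "grip_force" is the grip in N (left out, the last holds). Time passes only in rows, so rows that repeat a pose let the fingers close. It gives the time, the measured TCP pose, the force and the opening at its end, in the units of the state.
- manip.state(): the state, without advancing time (a new reading comes with each control period).
- manip.snapshot(name): name is "scene" or "top" or "wrist"; returns a dict with "frame" (400x640x3 uint8, blue, green, red), "vertical_fov" (degrees; the focal length in pixels is half the picture's height over the tangent of half this angle, whatever the lens; pixels are square), "cx", "cy" (the principal point, pixels), "world_to_cam" (4x4, takes a point from world to camera coordinates); the wrist camera has in their place "tool_from_camera" (4x4, takes a point from camera to tool coordinates, whose origin is the TCP and whose axes are the tool frame's). Camera axes: x right, y up, looking along -z (the intrinsics and any distortion apply to the point x, -y, -z); pixel columns grow to the right and rows downward; lengths in mm; the calibration is good to about 2 mm. A picture is of the moment at which its call begins: read the wrist's pose just before it. There is no depth.
- manip.hand_in(): hands the job in, once; it reports no verdict.
Trained networks look in the newest picture that a camera, given by its name, has taken for a name from the list of things; names that differ only in an ending like _2 or _b are one class to them, and where a whole thing is asked for, a point or a joint stands for the part that bears it (a point fixed in the world has none). Each returns a list of dicts, best first, with "p" (0 to 1); they miss things now and then, are a little off and sometimes report something else, mostly with a low value. They report only what shows in the picture. A call takes as long as a camera call. They do not tell look-alikes from the thing itself.
- manip.search_frame(camera, name): "at" ([x, y, z] in mm, in world coordinates, good to about 4 mm: the middle of the surface that is visible of it).
- manip.regions_of(camera, name): "pixels" (400x640 bool, what is visible of it).
- manip.pinpoint(camera, name): "at" ([x, y, z] in mm, in world coordinates, good to about 4 mm: a listed point, or the origin of a listed thing).
The state is a dict: "time": time; "q": joint angles; "qd": joint speeds; "effort": joint torques, N m; "position": TCP position; "orientation": TCP orientation; "contact_force": force on the tool from outside, world axes, zero at the start; "moment": the same for the moment, N m; "gripper_width": finger opening in mm.
Only numpy, scipy, OpenCV 4.12 (cv2) and the standard library are available. Lean on these libraries where they do the work, as an engineer would, in place of code of your own. Each camera call takes 0.05 s, during which the arm holds its last target. There are 200 camera calls.

TASK

Clamp the bored steel block in the hold-down fixture: gently swing the clamp arm over it until the arm meets its stop pin, screw the lever bolt in clockwise until it is just snug (finger tight, do not strain it), then fold its lever right down to lock it. Leave the block in its place against the rail and do not disturb the things lying round the fixture.

Things in the scene. Friction and masses are not known exactly. Their poses are not given: they have to be found in the camera images.
- fixture: Hold-down fixture, fixed to the bench: aluminium plate 112 x 196 x 12 mm (x, y, z); origin under its centre, z up. The post with arm and bolt stands at (0, -55) mm, the steel stop pin (10 mm thick, top 72 mm above the bench) at (16, -23) mm. A rail, its top 24 mm above the bench, lies along the block's +x side, an end stop beyond its +y end.
- work_block: Bored steel block 36 x 88 x 30 mm, loose on the plate (top of the block 42 mm above the bench) in the corner of rail and end stop. Origin at the centre of its underside, long axis y.
- clamp_arm: Dark steel arm on the post; origin on the bolt axis at the arm's underside, 56 mm above the bench; this frame does not swing. The bar reaches 102 mm from the axis, is 22 mm wide and 12 mm thick (19 x 10 mm beyond 56 mm). A light spring holds it up and gives some mm when pressed down.
- swing (a joint): Swing of the clamp arm about the bolt axis, rad. 0: the arm lies over the block, along the fixture's +y, against the stop pin. It grows anticlockwise seen from above (1.57 would point along the fixture's -x). Turns easily (0.06 N m) and stays where it is left.
- bar_end (a point): Top centre of the arm's rounded end, 93 mm from the bolt axis, 66 mm above the bench; y points outward along the arm. A rubber foot (17 mm across, 13 mm long) hangs under the arm 84 mm from the axis, 0.5 mm clear of the block's top; above the bar there stand its nut (6 mm) and spindle (9 mm).
- lever_bolt: The lever bolt, upright through the arm into the post, captive in its right-hand thread: stud, round thrust washer (25 mm) and cam lever. Origin on the bolt axis at the lever's pivot pin, 83 mm above the bench at first. It sinks 6 mm a turn; this frame does not turn.
- bolt_turn (a joint): Turn of the bolt, rad; grows as it is screwed in, clockwise from above. Runs with 0.05 N m. The washer soon meets the arm and presses it down easily (up to 0.2 N m); at 0.4 to 3.5 rad (hidden: how the disc springs under the arm have settled) it meets those springs and the moment climbs about 0.5 N m a rad. Snug is 0.4 to 0.55 N m; beyond 0.65 it is strained; read at rest it can show less. It stays as left.
- lever (a joint): Fold of the lever, rad. 0: upright, in line with the bolt (open, as it starts); 1.57: level, fully closed, at its end stop. It is stiff: 0.4 N m with a loose bolt (which clamps nothing), rising to 0.6 to 0.8 N m towards the end with a snug one (6 to 12 N pushed square on near the tip). It stays where it is left.
- lever_tip (a point): Middle of the lever's end face, 78 mm from the pivot. z points along the lever away from the pivot, x to the side to which the upright lever folds, y along the pivot pin. The lever is a bar 14 mm thick along y, 13 mm along x; its outer 50 mm is a black grip, ribbed on its back (-x), the side to push. It can be gripped across y and turned.
- lever_pivot (a point): Centre of the lever's pivot pin, on the bolt axis; frame as lever_tip.
- eye_loupe: Black watchmaker's loupe, 37 mm across and 30 mm high, beside the fixture; leave alone.
- hex_keys: Folding set of hex keys, 73 x 60 x 16 mm, beside the fixture; leave alone.
- eraser_block: Brown rubber block 34 x 62 x 20 mm, beside the fixture; leave alone.
There are look-alikes about, which are no part of the job. What is shaped like the work_block but green or turquoise is not meant.

How it is judged (in metres and radians):
On the way, in this order (a step that is already met when the one before it is completed fails the run):
1. the arm is swung over the block against its stop pin, the lever still open (value of joint swing below 0.06 rad and value of joint lever below 0.2 rad), for 0.2 s.
2. the bolt is screwed in until it is snug, the lever still open (all of step 1 and contact force between lever_bolt and clamp_arm above 45 N), for 0.2 s.
3. the lever is folded fully down (value of joint lever above 1.45 rad), for 0.2 s.
At the end, for the whole second after the job is handed in: The arm lies against its stop (within 0.06 rad) with its foot on the block, the lever is fully folded (past 1.45 rad), the bolt holds the arm with more than 200 N (snug before folding), and the block lies where it was (within 5 mm) (value of joint swing below 0.06 rad and value of joint lever above 1.45 rad and contact force between lever_bolt and clamp_arm above 200 N and contact force between clamp_arm and work_block above 2 N and distance of work_block from where it was at the start of the episode below 0.005 m and linear speed of work_block below 0.01 m/s); the robot touches nothing.
It fails at once if the bolt is strained: screwed beyond 0.65 N m (120 N on the arm) with the lever open (contact force between lever_bolt and clamp_arm above 120 N and value of joint lever below 0.08 rad).
It fails at once if the robot pushes the clamp arm with more than 40 N (contact force between the fingers and clamp_arm above 40 N).
It fails at once if the block is pushed out of its place (10 mm) (distance of work_block from where it was at the start of the episode above 0.01 m).
It fails at once if a thing beside the fixture is disturbed (15 mm) (distance of any of eye_loupe, hex_keys, eraser_block from where it was at the start of the episode above 0.015 m).
It also fails if it takes over 67 s, if anything falls off the work surface, if the arm or the gripper's body presses on something with over 40 N, if the wrist force passes 120 N, or if a joint passes its speed limit or range.

## Working session

There is one attempt and no reset: what is moved stays moved. The work goes in short steps, Python scripts to look and compute and a tool call to move; the robot and the scene stay as the last step left them, time stands still between calls to the robot, and variables do not carry over. Pictures are saved under pics/ and viewed, on a budget of 10 in all, crops included, one or two more only if the job needs it, and the job is handed in when it is done.

Besides the shell and the picture viewer there is one more tool, called as a command line: name --argument value ..., lists and objects as JSON in quotes. servo_tool: Moves the arm, as the interface text tells. Its arguments: {"type":"object","properties":{"moves":{"type":"array","items":{"type":"object","properties":{"dx":{"type":"number"},"dy":{"type":"number"},"dz":{"type":"number"},"turn":{"type":"number"},"gripper":{"type":"number"}}}},"grip_force":{"type":"number"}},"required":["moves"]}

```bash
mkdir -p pics; ls; python3 - <<'E'
from cell import manip
import cv2,numpy as np
s=manip.state();print({k:np.round(v,3) for k,v in s.items()})
for c in("scene","top"):
    r=manip.snapshot(c);cv2.imwrite(f"pics/{c}0.png",r["frame"])
    for n in("fixture","work_block","clamp_arm","lever_bolt","bar_end","lever_tip","lever_pivot","eye_loupe","hex_keys","eraser_block"):
        print(c,n,[(np.round(d["at"]).tolist(),round(d["p"],2)) for d in manip.pinpoint(c,n)[:3]])
E
```

```text
pics
{'time': np.float64(0.0), 'q': array([0.956, 0.259, 0.021, 1.334, 0.   , 1.418]), 'qd': array([-0.   ,  0.001, -0.001,  0.   ,  0.001, -0.001]), 'effort': array([ 1.0000e-03, -5.5564e+01,  3.4453e+01,  1.4000e-02, -0.0000e+00,
        0.0000e+00]), 'position': array([244.905, 492.17 , 230.655]), 'orientation': array([ 2.670e+00,  1.654e+00, -2.000e-03]), 'contact_force': array([0.128, 0.442, 0.377]), 'moment': array([ 0.029, -0.015, -0.039]), 'gripper_width': np.float64(85.272)}
scene fixture [([501.0, 105.0, -1.0], 0.58)]
scene work_block [([341.0, 235.0, -2.0], 0.92), ([572.0, -122.0, -2.0], 0.86), ([515.0, 146.0, 10.0], 0.52)]
scene clamp_arm [([485.0, 55.0, 59.0], 0.98)]
scene lever_bolt [([481.0, 56.0, 82.0], 0.61)]
scene bar_end [([417.0, 119.0, 67.0], 0.75)]
scene lever_tip [([482.0, 55.0, 160.0], 0.87)]
scene lever_pivot [([489.0, 58.0, 82.0], 0.57), ([492.0, -45.0, -1.0], 0.4)]
scene eye_loupe [([491.0, -46.0, 0.0], 0.73)]
scene hex_keys [([507.0, 262.0, -2.0], 0.44)]
scene eraser_block [([594.0, 61.0, 1.0], 0.68)]
top fixture [([498.0, 111.0, 2.0], 0.96)]
top work_block [([344.0, 231.0, 1.0], 0.93), ([515.0, 150.0, 15.0], 0.66), ([577.0, -123.0, 1.0], 0.59)]
top clamp_arm [([485.0, 57.0, 55.0], 0.95)]
top lever_bolt [([487.0, 57.0, 80.0], 0.59)]
top bar_end [([420.0, 123.0, 66.0], 0.73)]
top lever_tip [([489.0, 54.0, 160.0], 0.42)]
top lever_pivot [([490.0, 54.0, 83.0], 0.58)]
top eye_loupe [([484.0, -43.0, 1.0], 0.58)]
top hex_keys [([504.0, 264.0, 0.0], 0.69)]
top eraser_block [([598.0, 60.0, 0.0], 0.9)]
```

View pics/scene0.png

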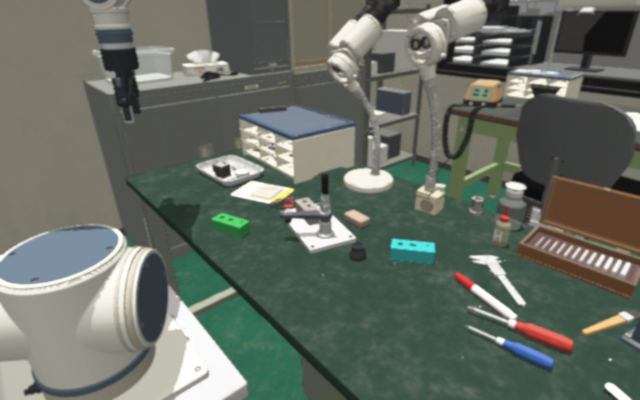

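View pics/top0.png

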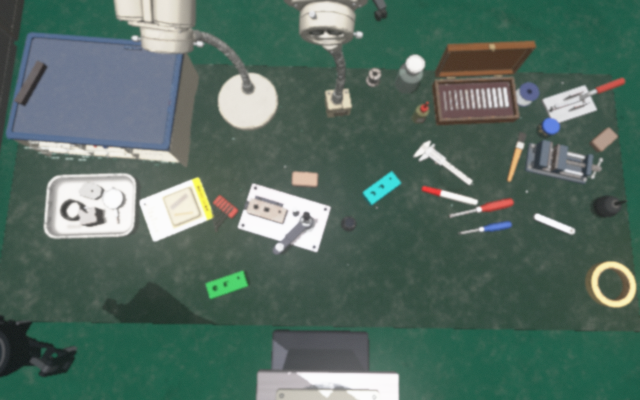

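The scene view shows the fixture near (320,228) with the lever upright at (325,185). In the top view the plate is at (285,217), the arm points down-left from the bolt at (303,217) to (280,247), and the block is at (267,208). The green (227,284) and turquoise (381,187) blocks are look-alikes.

```bash
cat > h.py <<'E'
from cell import manip
import cv2,numpy as np
from scipy.spatial.transform import Rotation as R
def st():
    s=manip.state();return s,np.array(s["position"]),R.from_rotvec(s["orientation"]).as_matrix()
def goto(p,yaw=None,pos=None,Rm=None):
    "tool-frame shift (m) and turn to world pos p (mm), tool-x yaw in rad (mod pi)"
    s,q,M=st()
    d=M.T@(np.array(p)-q)/1000
    t=None
    if yaw is not None:
        cur=np.arctan2(M[1,0],M[0,0]); t=-(yaw-cur); t=(t+np.pi/2)%np.pi-np.pi/2
    print("t",round(s["time"],2),"shift",np.round(d,4),"turn",None if t is None else round(t,3),"q6",round(s["q"][5],3))
def wcam():
    s,q,M=st();r=manip.snapshot("wrist");T=np.eye(4);T[:3,:3]=M;T[:3,3]=q
    C=T@np.array(r["tool_from_camera"]);f=200/np.tan(np.radians(r["vertical_fov"])/2)
    return r,C,f
def ray(r,C,f,u,v,z):
    d=C[:3,:3]@np.array([(u-r["cx"])/f,-(v-r["cy"])/f,-1]);o=C[:3,3];return o+d*(z-o[2])/d[2]
def proj(r,C,f,p):
    c=np.linalg.inv(C)@np.append(p,1);return np.array([r["cx"]-f*c[0]/c[2],r["cy"]+f*c[1]/c[2]])
E
python3 - <<'E'
from h import *
r,C,f=wcam();print(np.round(r["tool_from_camera"],3),f,[k for k in r],r["cx"],r["cy"])
goto([400,110,280],np.pi/2)
E
```

```text
[[ 1.00000e+00 -0.00000e+00  1.00000e-03  6.80000e-02]
 [ 0.00000e+00 -9.61000e-01 -2.77000e-01 -7.04730e+01]
 [ 1.00000e-03  2.77000e-01 -9.61000e-01 -1.42991e+02]
 [ 0.00000e+00  0.00000e+00  0.00000e+00  1.00000e+00]] 329.3127491074246 ['frame', 'vertical_fov', 'cx', 'cy', 'tool_from_camera'] 317.01441039133107 192.01593674441963
t 1.15 shift [-0.2733  0.3091 -0.0487] turn -0.462 q6 1.418
```

```bash
python3 - <<'E'
from h import *
goto([450,105,270],np.pi/2)
E
```

```text
t 1.15 shift [-0.2555  0.3561 -0.0387] turn -0.462 q6 1.418
```

servo_tool --moves '[{"dx": -0.2555,"dy": 0.356,"dz": -0.039,"turn": -0.46,"gripper": -1},{"dx": -0.2555,"dy": 0.356,"dz": -0.039,"turn": -0.46,"gripper": -1},{"dx": -0.2555,"dy": 0.356,"dz": -0.039,"turn": -0.46,"gripper": -1},{"dx": -0.2555,"dy": 0.356,"dz": -0.039,"turn": -0.46,"gripper": -1},{"dx": -0.2555,"dy": 0.356,"dz": -0.039,"turn": -0.46,"gripper": -1}]' --grip_force 25

```text
time: 1.57
position: [335.9, 320.7, 248.7]
orientation: [-2.215, -2.228, -0.001]
contact_force: [0.7, -0.1, 0.2]
gripper_width: 25.5
```

```bash
python3 - <<'E'
from h import *
goto([450,105,270],np.pi/2)
E
```

```text
t 1.57 shift [-0.2164  0.1128 -0.0213] turn 0.006 q6 0.575
```

servo_tool --moves '[{"dx": -0.205,"dy": 0.102,"dz": -0.02},{"dx": -0.205,"dy": 0.102,"dz": -0.02},{"dx": -0.205,"dy": 0.102,"dz": -0.02},{"dx": -0.205,"dy": 0.102,"dz": -0.02},{"dx": -0.205,"dy": 0.102,"dz": -0.02}]'

```text
validation failed for argument at $.mo...
```

servo_tool --moves '[{"dx": 0,"dy": 0,"dz": 0},{"dx": 0,"dy": 0,"dz": 0},{"dx": 0,"dy": 0,"dz": 0}]'

```text
validation failed for argument at $.mo...
```

```bash
python3 - <<'E'
from h import *
goto([450,105,270],np.pi/2)
r,C,f=wcam();im=r["frame"].copy()
for n in("fixture","work_block","clamp_arm","lever_bolt","bar_end","lever_tip","lever_pivot"):
    print(n,[(np.round(d["at"]).tolist(),round(d["p"],2)) for d in manip.pinpoint("wrist",n)[:3]])
print(np.round(C,3).tolist(),f,r["cx"],r["cy"])
cv2.imwrite("pics/w1.png",cv2.resize(im,(800,500)))
E
```

```text
t 1.57 shift [-0.2164  0.1128 -0.0213] turn 0.006 q6 0.575
fixture [([502.0, 111.0, -1.0], 0.85)]
work_block [([511.0, 151.0, 12.0], 0.9), ([343.0, 235.0, 0.0], 0.8)]
clamp_arm [([482.0, 55.0, 51.0], 0.88)]
lever_bolt [([490.0, 56.0, 84.0], 0.61)]
bar_end [([416.0, 121.0, 68.0], 0.93)]
lever_tip [([485.0, 54.0, 159.0], 0.69)]
lever_pivot [([488.0, 55.0, 80.0], 0.92)]
[[-0.006, -0.961, -0.277, 265.455], [1.0, -0.006, -0.001, 320.417], [-0.001, -0.277, 0.961, 391.682], [0.0, 0.0, 0.0, 1.0]] 329.3127491074246 317.01441039133107 192.01593674441963
```

View pics/w1.png

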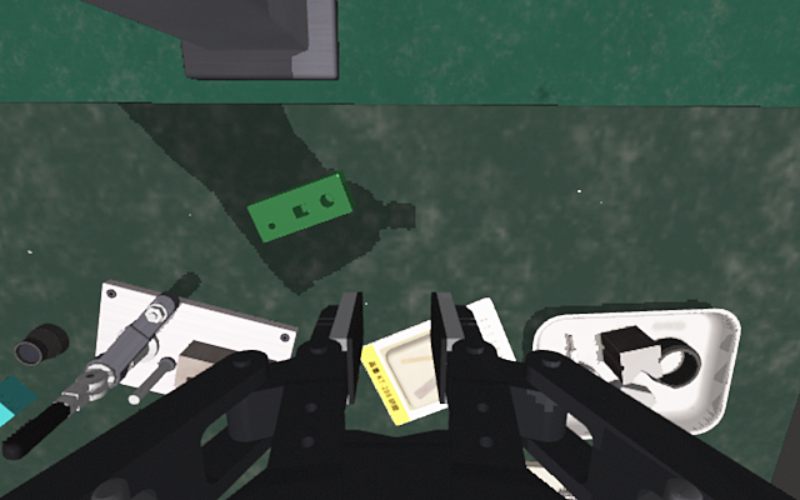

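servo_tool --moves '[{"dx": -0.22,"dy": 0.05,"dz": -0.015,"turn": -0.62,"gripper": -1},{"dx": -0.22,"dy": 0.05,"dz": -0.015,"turn": -0.62,"gripper": -1},{"dx": -0.22,"dy": 0.05,"dz": -0.015,"turn": -0.62,"gripper": -1},{"dx": -0.22,"dy": 0.05,"dz": -0.015,"turn": -0.62,"gripper": -1},{"dx": -0.22,"dy": 0.05,"dz": -0.015,"turn": -0.62,"gripper": -1}]' --grip_force 25

```text
time: 2.38
position: [374.1, 154.1, 260.0]
orientation: [-1.573, -2.719, 0.0]
contact_force: [0.9, 0.4, -0.4]
gripper_width: 0.2
```

servo_tool --moves '[{"dx": 0.0,"dy": 0.0,"dz": 0.0,"turn": -0.62,"gripper": -1},{"dx": 0.0,"dy": 0.0,"dz": 0.0,"turn": -0.62,"gripper": -1},{"dx": 0.0,"dy": 0.0,"dz": 0.0,"turn": -0.62,"gripper": -1},{"dx": 0.0,"dy": 0.0,"dz": 0.0,"turn": -0.62,"gripper": -1},{"dx": 0.0,"dy": 0.0,"dz": 0.0,"turn": -0.62,"gripper": -1}]'

```text
time: 2.8
position: [374.2, 155.3, 259.8]
orientation: [-0.668, -3.069, 0.0]
contact_force: [0.4, -0.2, 0.3]
gripper_width: -0.2
```

servo_tool --moves '[{"dx": 0.0,"dy": 0.0,"dz": 0.0,"turn": -0.62,"gripper": -1},{"dx": 0.0,"dy": 0.0,"dz": 0.0,"turn": -0.62,"gripper": -1},{"dx": 0.0,"dy": 0.0,"dz": 0.0,"turn": -0.62,"gripper": -1},{"dx": 0.0,"dy": 0.0,"dz": 0.0,"turn": -0.62,"gripper": -1},{"dx": 0.0,"dy": 0.0,"dz": 0.0,"turn": -0.62,"gripper": -1}]'

```text
time: 3.22
position: [374.1, 155.5, 259.8]
orientation: [0.301, -3.127, -0.0]
contact_force: [0.3, 0.0, 0.3]
gripper_width: 0.2
```

```bash
python3 - <<'E'
from h import *
s,_,_=st();print(np.round(s["q"],3))
goto([395,86,260],-np.pi/2)
E
```

```text
[ 0.186  0.002 -0.212  1.357  0.    -1.576]
t 3.22 shift [-0.0073 -0.0722 -0.0002] turn -1.379 q6 -1.576
```

servo_tool --moves '[{"dx": -0.0073,"dy": -0.0722,"dz": 0.0,"turn": -0.62,"gripper": -1},{"dx": -0.0073,"dy": -0.0722,"dz": 0.0,"turn": -0.62,"gripper": -1},{"dx": -0.0073,"dy": -0.0722,"dz": 0.0,"turn": -0.62,"gripper": -1},{"dx": -0.0073,"dy": -0.0722,"dz": 0.0,"turn": -0.62,"gripper": -1},{"dx": -0.0073,"dy": -0.0722,"dz": 0.0,"turn": -0.62,"gripper": -1}]'

```text
time: 3.63
position: [394.9, 85.1, 259.8]
orientation: [1.177, -2.912, -0.0]
contact_force: [-0.3, 0.5, 0.2]
gripper_width: -0.1
```

servo_tool --moves '[{"dx": 0.0,"dy": 0.0,"dz": 0.0,"turn": -0.6,"gripper": -1},{"dx": 0.0,"dy": 0.0,"dz": 0.0,"turn": -0.6,"gripper": -1},{"dx": 0.0,"dy": 0.0,"dz": 0.0,"turn": -0.6,"gripper": -1},{"dx": 0.0,"dy": 0.0,"dz": 0.0,"turn": -0.6,"gripper": -1},{"dx": 0.0,"dy": 0.0,"dz": 0.0,"turn": -0.6,"gripper": -1}]'

```text
time: 4.05
position: [394.7, 85.8, 259.8]
orientation: [1.987, -2.433, -0.001]
contact_force: [-0.5, 0.0, 0.0]
gripper_width: -0.0
```

```bash
python3 - <<'E'
from h import *
goto([395,86,260],-np.pi/2)
r,C,f=wcam();im=r["frame"].copy()
for n in("fixture","work_block","clamp_arm","lever_bolt","bar_end","lever_tip","lever_pivot"):
    print(n,[(np.round(d["at"]).tolist(),round(d["p"],2)) for d in manip.pinpoint("wrist",n)[:3]])
np.savez("w2.npz",C=C,f=f,cx=r["cx"],cy=r["cy"])
cv2.imwrite("pics/w2.png",cv2.resize(im,(800,500)))
E
```

```text
t 4.05 shift [-0.0002 -0.0003 -0.0002] turn -0.201 q6 -2.935
fixture [([503.0, 112.0, -1.0], 0.67)]
work_block [([338.0, 234.0, -3.0], 0.85), ([513.0, 152.0, 12.0], 0.84), ([488.0, -49.0, 2.0], 0.59)]
clamp_arm [([485.0, 52.0, 58.0], 0.77)]
lever_bolt [([486.0, 58.0, 87.0], 0.74)]
bar_end [([418.0, 120.0, 65.0], 0.68)]
lever_tip [([485.0, 56.0, 161.0], 0.81)]
lever_pivot [([488.0, 54.0, 78.0], 0.77)]
```

View pics/w2.png

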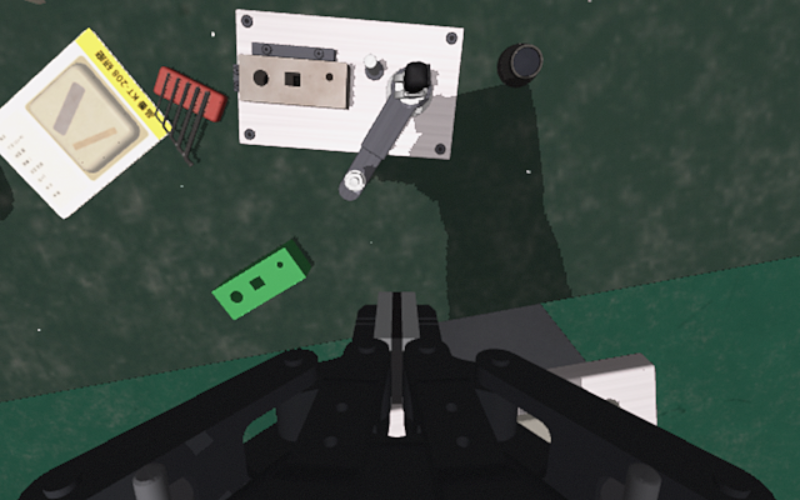

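The wrist view shows the plate corners at (237,10), (463,26), (449,158), (238,145), the pin top at (372,60), the foot spindle at (354,181) and the lever head at (418,75). The block's corners are near (239,55)–(348,108).

```bash
python3 - <<'E'
import numpy as np
d=np.load("w2.npz");C=d["C"];f=float(d["f"]);r=dict(cx=float(d["cx"]),cy=float(d["cy"]))
from h import ray
pts=dict(c1=(237,10,12),c2=(463,26,12),c3=(449,158,12),c4=(238,145,12),pin=(371,58,72),spin=(354,181,75),lev=(417,74,161),bl1=(241,104,42),bl2=(348,108,42),bl3=(350,64,42))
P={k:ray(r,C,f,u/1.25,v/1.25,z)[:2] for k,(u,v,z) in pts.items()}
for k in P:print(k,np.round(P[k],1))
c=(P['c1']+P['c2']+P['c3']+P['c4'])/4
y=(P['c1']+P['c4']-P['c2']-P['c3']);y/=np.linalg.norm(y);x=np.array([y[1],-y[0]])
print("centre",c,"y ang",np.degrees(np.arctan2(y[1],y[0])),"bolt",c-55*y,"pin pred",c+16*x-23*y)
for k in P:print(k,np.round([(P[k]-c)@x,(P[k]-c)@y],1))
E
```

```text
c1 [579.3 186. ]
c2 [ 5.288e+02 -4.000e-01]
c3 [421.   29.7]
c4 [471.7 219.2]
pin [511.1  80.9]
spin [425.2 113.6]
lev [485.4  55.5]
bl1 [502.5 195.4]
bl2 [481.6 108.8]
bl3 [514.4  99.4]
centre [500.18209915 108.6324225 ] y ang 74.9368860296303 bolt [485.88853965  55.52221485] pin pred [509.65503468  82.2645729 ]
c1 [56.2 95.3]
c2 [ 56.  -97.9]
c3 [-56.  -96.8]
c4 [-56.2  99.4]
pin [ 17.8 -24. ]
spin [-73.7 -14.7]
lev [ -0.5 -55.1]
bl1 [-20.3  84.3]
bl2 [-18.   -4.6]
bl3 [16.2 -5.2]
```

servo_tool --moves '[{"dx": 0.0,"dy": 0.0,"dz": 0.0,"turn": 0.62,"gripper": -1},{"dx": 0.0,"dy": 0.0,"dz": 0.0,"turn": 0.62,"gripper": -1},{"dx": 0.0,"dy": 0.0,"dz": 0.0,"turn": 0.62,"gripper": -1},{"dx": 0.0,"dy": 0.0,"dz": 0.0,"turn": 0.62,"gripper": -1},{"dx": 0.0,"dy": 0.0,"dz": 0.0,"turn": 0.62,"gripper": -1}]'

```text
time: 4.87
position: [394.7, 84.7, 260.0]
orientation: [1.127, -2.933, -0.0]
contact_force: [0.7, 0.5, -0.3]
gripper_width: 0.6
```

servo_tool --moves '[{"dx": 0.0,"dy": 0.0,"dz": 0.0,"turn": 0.62,"gripper": -1},{"dx": 0.0,"dy": 0.0,"dz": 0.0,"turn": 0.62,"gripper": -1},{"dx": 0.0,"dy": 0.0,"dz": 0.0,"turn": 0.62,"gripper": -1},{"dx": 0.0,"dy": 0.0,"dz": 0.0,"turn": 0.62,"gripper": -1},{"dx": 0.0,"dy": 0.0,"dz": 0.0,"turn": 0.62,"gripper": -1}]'

```text
time: 5.28
position: [394.7, 84.7, 260.0]
orientation: [-0.178, 3.136, 0.0]
contact_force: [-0.1, -0.9, 0.4]
gripper_width: 0.1
```

servo_tool --moves '[{"dx": 0.0,"dy": 0.0,"dz": 0.0,"turn": 0.62,"gripper": -1},{"dx": 0.0,"dy": 0.0,"dz": 0.0,"turn": 0.62,"gripper": -1},{"dx": 0.0,"dy": 0.0,"dz": 0.0,"turn": 0.62,"gripper": -1},{"dx": 0.0,"dy": 0.0,"dz": 0.0,"turn": 0.62,"gripper": -1},{"dx": 0.0,"dy": 0.0,"dz": 0.0,"turn": 0.62,"gripper": -1}]'

```text
time: 5.7
position: [394.7, 84.7, 260.0]
orientation: [0.787, 3.041, 0.0]
contact_force: [-0.1, -0.5, 0.2]
gripper_width: 0.3
```

servo_tool --moves '[{"dx": 0.0,"dy": 0.0,"dz": 0.0,"turn": 0.28,"gripper": -1},{"dx": 0.0,"dy": 0.0,"dz": 0.0,"turn": 0.28,"gripper": -1},{"dx": 0.0,"dy": 0.0,"dz": 0.0,"turn": 0.28,"gripper": -1},{"dx": 0.0,"dy": 0.0,"dz": 0.0,"turn": 0.28,"gripper": -1}]'

```text
time: 6.03
position: [394.7, 84.7, 260.0]
orientation: [1.196, 2.905, -0.0]
contact_force: [-1.0, -0.2, 0.5]
gripper_width: -0.3
```

```bash
python3 - <<'E'
from h import *
goto([402.5,87,54],np.radians(136.3))
E
```

```text
t 6.03 shift [-0.0039  0.0071  0.206 ] turn -0.019 q6 -0.787
```

servo_tool --moves '[{"dx": -0.004,"dy": 0.007,"dz": 0.206,"turn": 0.0,"gripper": -1},{"dx": -0.004,"dy": 0.007,"dz": 0.206,"turn": 0.0,"gripper": -1},{"dx": -0.004,"dy": 0.007,"dz": 0.206,"turn": 0.0,"gripper": -1},{"dx": -0.004,"dy": 0.007,"dz": 0.206,"turn": 0.0,"gripper": -1},{"dx": -0.004,"dy": 0.007,"dz": 0.206,"turn": 0.0,"gripper": -1}]'

```text
time: 6.45
position: [402.1, 86.9, 52.4]
orientation: [1.191, 2.906, 0.001]
contact_force: [-0.4, 0.3, 0.5]
gripper_width: -0.0
```

servo_tool --moves '[{"dx": 0.0,"dy": 0.005,"dz": 0.0,"turn": 0.0,"gripper": -1},{"dx": 0.0,"dy": 0.0145,"dz": 0.0,"turn": 0.0,"gripper": -1},{"dx": 0.0014,"dy": 0.0211,"dz": 0.0,"turn": 0.08,"gripper": -1},{"dx": 0.0022,"dy": 0.0278,"dz": 0.0,"turn": 0.16,"gripper": -1},{"dx": 0.0025,"dy": 0.0346,"dz": 0.0,"turn": 0.24,"gripper": -1}]'

```text
time: 6.87
position: [427.1, 114.1, 56.9]
orientation: [1.535, 2.738, 0.003]
contact_force: [-1.3, -1.4, -1.1]
gripper_width: 0.1
```

```bash
python3 - <<'E'
from h import *
s,p,M=st();print(p,s["contact_force"])
r,C,f=wcam()
cv2.imwrite("pics/w3.png",r["frame"])
print([(np.round(d["at"]).tolist(),round(d["p"],2)) for d in manip.pinpoint("top","bar_end")[:3]])
manip.snapshot("scene");manip.snapshot("top")
for c in("top","scene","wrist"):print(c,[(np.round(d["at"]).tolist(),round(d["p"],2)) for d in manip.pinpoint(c,"bar_end")[:3]])
E
```

```text
[427.14978152 114.09206116  56.86572889] [-1.2973912  -1.35997176 -1.0684869 ]
[([420.0, 123.0, 66.0], 0.73)]
top [([486.0, -48.0, -2.0], 0.27)]
scene [([440.0, 136.0, 65.0], 0.78), ([482.0, 56.0, 157.0], 0.68)]
wrist []
```

View pics/w3.png

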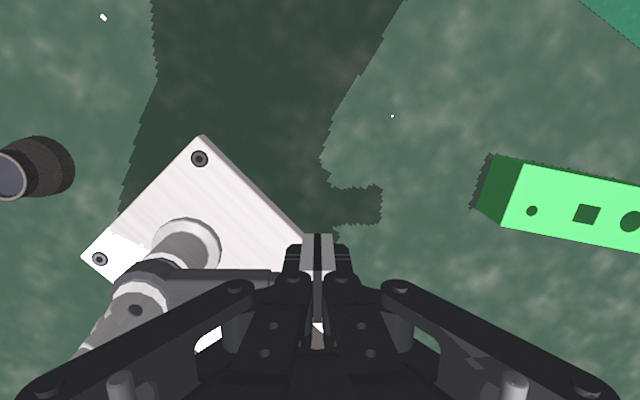

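servo_tool --moves '[{"dx": 0.0014,"dy": 0.0066,"dz": 0.0,"turn": 0.08,"gripper": -1},{"dx": 0.0022,"dy": 0.0133,"dz": 0.0,"turn": 0.16,"gripper": -1},{"dx": 0.0025,"dy": 0.0201,"dz": 0.0,"turn": 0.24,"gripper": -1},{"dx": 0.0023,"dy": 0.0268,"dz": 0.0,"turn": 0.32,"gripper": -1},{"dx": 0.0015,"dy": 0.0335,"dz": 0.0,"turn": 0.4,"gripper": -1}]'

```text
time: 7.63
position: [452.6, 132.2, 54.3]
orientation: [-2.05, -2.38, 0.0]
contact_force: [-0.8, 0.2, 0.3]
gripper_width: 0.1
```

servo_tool --moves '[{"dx": 0.0011,"dy": 0.005,"dz": 0.0,"turn": 0.06,"gripper": -1},{"dx": 0.0019,"dy": 0.01,"dz": 0.0,"turn": 0.12,"gripper": -1},{"dx": 0.0023,"dy": 0.015,"dz": 0.0,"turn": 0.18,"gripper": -1},{"dx": 0.0025,"dy": 0.02,"dz": 0.0,"turn": 0.24,"gripper": -1},{"dx": 0.0025,"dy": 0.0225,"dz": 0.0,"turn": 0.27,"gripper": -1}]'

```text
time: 8.05
position: [474.9, 137.9, 54.3]
orientation: [-2.351, -2.084, -0.0]
contact_force: [-1.0, 1.5, -0.3]
gripper_width: 0.3
```

servo_tool --moves '[{"dx": 0.0003,"dy": 0.001,"dz": 0.0,"turn": 0.01,"gripper": -1},{"dx": 0.0006,"dy": 0.002,"dz": 0.0,"turn": 0.02,"gripper": -1},{"dx": 0.0009,"dy": 0.003,"dz": 0.0,"turn": 0.03,"gripper": -1},{"dx": 0.001,"dy": 0.004,"dz": 0.0,"turn": 0.04,"gripper": -1},{"dx": 0.001,"dy": 0.005,"dz": 0.0,"turn": 0.05,"gripper": -1}]'

```text
time: 8.47
position: [479.6, 138.4, 54.1]
orientation: [-2.4, -2.027, -0.0]
contact_force: [-0.4, 0.6, 0.7]
gripper_width: 0.1
```

```bash
python3 - <<'E'
from h import *
s,p,M=st();yaw=np.degrees(np.arctan2(M[1,0],M[0,0]));print(p,s["contact_force"],yaw)
u=np.array([np.cos(np.radians(74.9)),np.sin(np.radians(74.9))]);d=p[:2]-[486,55.5];print("along",d@u,"off",d@[u[1],-u[0]])
manip.snapshot("scene");manip.snapshot("top")
for c in("top","scene"):print(c,[(np.round(d["at"]).tolist(),round(d["p"],2)) for d in manip.pinpoint(c,"bar_end")[:3]])
E
```

```text
[479.61896899 138.35457064  54.07833322] [-0.44669886  0.64601372  0.69342269] 80.34609041771635
along 78.33153294563998 off -27.744700007749135
top []
scene [([504.0, 146.0, 66.0], 0.59)]
```

servo_tool --moves '[{"dx": 0.0003,"dy": 0.001,"dz": 0.0,"turn": 0.02,"gripper": -1},{"dx": 0.0003,"dy": 0.002,"dz": 0.0,"turn": 0.04,"gripper": -1},{"dx": 0.0003,"dy": 0.003,"dz": 0.0,"turn": 0.06,"gripper": -1},{"dx": 0.0003,"dy": 0.004,"dz": 0.0,"turn": 0.08,"gripper": -1},{"dx": 0.0003,"dy": 0.005,"dz": 0.0,"turn": 0.08,"gripper": -1}]'

```text
time: 9.08
position: [484.8, 137.8, 54.0]
orientation: [-2.481, -1.927, -0.0]
contact_force: [-1.0, 0.2, -0.0]
gripper_width: -0.0
```

servo_tool --moves '[{"dx": 0.0,"dy": 0.0005,"dz": 0.0,"turn": 0.0,"gripper": -1},{"dx": 0.0,"dy": 0.001,"dz": 0.0,"turn": 0.0,"gripper": -1},{"dx": 0.0,"dy": 0.0015,"dz": 0.0,"turn": 0.0,"gripper": -1},{"dx": 0.0,"dy": 0.002,"dz": 0.0,"turn": 0.0,"gripper": -1}]'

```text
time: 9.42
position: [486.6, 137.3, 54.0]
orientation: [-2.479, -1.93, 0.0]
contact_force: [-0.7, 1.5, 0.2]
gripper_width: -0.1
```

servo_tool --moves '[{"dx": 0.0,"dy": 0.0005,"dz": 0.0,"turn": 0.0,"gripper": -1},{"dx": 0.0,"dy": 0.001,"dz": 0.0,"turn": 0.0,"gripper": -1},{"dx": 0.0,"dy": 0.0015,"dz": 0.0,"turn": 0.0,"gripper": -1}]'

```text
time: 9.67
position: [487.9, 137.0, 53.9]
orientation: [-2.479, -1.929, 0.0]
contact_force: [-2.3, 2.4, -0.6]
gripper_width: -0.4
```

```bash
python3 - <<'E'
from h import *
s,p,M=st();yaw=np.degrees(np.arctan2(M[1,0],M[0,0]));print(p,s["contact_force"],s["moment"],yaw)
r=manip.snapshot("scene");im=r["frame"];manip.snapshot("top")
for c in("top","scene"):print(c,[(np.round(d["at"]).tolist(),round(d["p"],2)) for d in manip.pinpoint(c,"bar_end")[:3]])
cv2.imwrite("pics/s2.png",cv2.resize(im[150:280,250:420],None,fx=4.5,fy=4.5,interpolation=cv2.INTER_CUBIC))
E
```

```text
[487.88250426 137.02401822  53.94759781] [-2.28831535  2.38730416 -0.63715427] [ 0.38777649  0.43395696 -0.00675375] 75.79085138037736
top []
scene [([513.0, 144.0, 67.0], 0.76)]
```

View pics/s2.png

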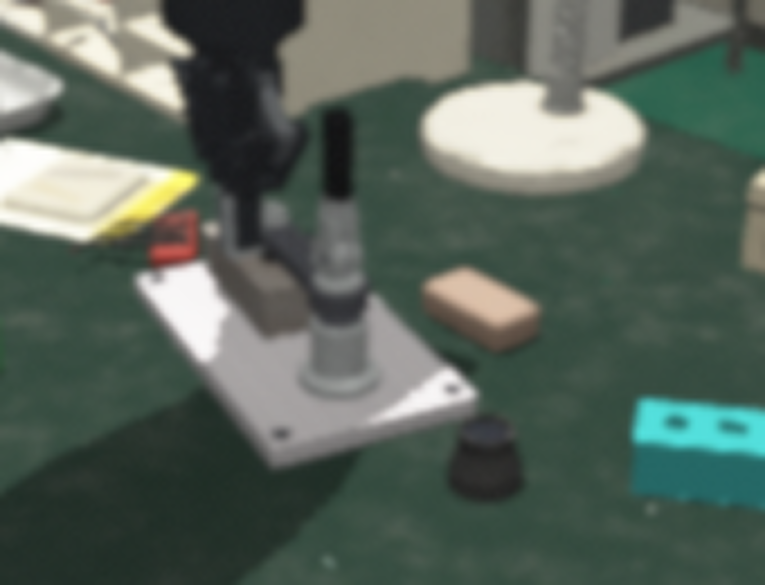

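The arm is now lying over the block: the bar end is near the block and the gripper is on its left. The force is only starting to rise, so I'll creep on until the stop is clear.

servo_tool --moves '[{"dx": 0.0,"dy": 0.0005,"dz": 0.0,"turn": 0.0,"gripper": -1},{"dx": 0.0,"dy": 0.001,"dz": 0.0,"turn": 0.0,"gripper": -1}]'

```text
time: 10.03
position: [488.5, 136.9, 53.9]
orientation: [-2.478, -1.929, 0.001]
contact_force: [-3.7, 2.8, -0.5]
gripper_width: -0.1
```

servo_tool --moves '[{"dx": 0.0,"dy": 0.0005,"dz": 0.0,"turn": 0.0,"gripper": -1},{"dx": 0.0,"dy": 0.001,"dz": 0.0,"turn": 0.0,"gripper": -1}]'

```text
time: 10.2
position: [489.0, 136.8, 53.8]
orientation: [-2.477, -1.929, 0.002]
contact_force: [-7.2, 4.0, 2.5]
gripper_width: 0.2
```

servo_tool --moves '[{"dx": 0.0,"dy": 0.0,"dz": 0.0,"turn": 0.0,"gripper": -1},{"dx": 0.0,"dy": 0.0,"dz": 0.0,"turn": 0.0,"gripper": -1},{"dx": 0.0,"dy": 0.0,"dz": 0.0,"turn": 0.0,"gripper": -1}]'

```text
time: 10.45
position: [488.9, 136.8, 53.8]
orientation: [-2.477, -1.929, 0.002]
contact_force: [-6.6, 4.2, 0.9]
gripper_width: 0.1
```

servo_tool --moves '[{"dx": 0.0,"dy": -0.01,"dz": 0.0,"turn": 0.0,"gripper": -1},{"dx": 0.0,"dy": -0.03,"dz": 0.0,"turn": 0.0,"gripper": -1},{"dx": 0.0,"dy": -0.03,"dz": 0.0,"turn": 0.0,"gripper": -1}]'

```text
time: 10.7
position: [458.0, 144.0, 53.8]
orientation: [-2.479, -1.93, 0.003]
contact_force: [-0.1, -0.2, -0.2]
gripper_width: -0.1
```

servo_tool --moves '[{"dx": 0.0,"dy": -0.03,"dz": -0.2,"turn": -0.6,"gripper": 0},{"dx": 0.0,"dy": -0.03,"dz": -0.2,"turn": -0.6,"gripper": 0},{"dx": 0.0,"dy": -0.03,"dz": -0.2,"turn": -0.6,"gripper": 0},{"dx": 0.0,"dy": -0.03,"dz": -0.2,"turn": -0.6,"gripper": 0},{"dx": 0.0,"dy": -0.03,"dz": -0.2,"turn": -0.6,"gripper": 0}]'

```text
time: 11.12
position: [431.6, 151.0, 257.2]
orientation: [1.788, 2.579, 0.002]
contact_force: [0.9, -0.1, -0.1]
gripper_width: 42.7
```

```bash
python3 - <<'E'
from h import *
s,p,M=st();print(np.round(s["q"],2),p)
goto([405,90,262],-1.772)
E
```

```text
[ 0.15  0.09 -0.12  1.35 -0.   -0.21] [431.61594153 151.04175752 257.21125519]
t 11.12 shift [-0.0478 -0.0463 -0.0049] turn 0.56 q6 -0.205
```

servo_tool --moves '[{"dx": -0.048,"dy": -0.046,"dz": 0.047,"turn": -0.62,"gripper": 0},{"dx": -0.048,"dy": -0.046,"dz": 0.047,"turn": -0.62,"gripper": 0},{"dx": -0.048,"dy": -0.046,"dz": 0.047,"turn": -0.62,"gripper": 0},{"dx": -0.048,"dy": -0.046,"dz": 0.047,"turn": -0.62,"gripper": 0},{"dx": -0.048,"dy": -0.046,"dz": 0.047,"turn": -0.62,"gripper": 0}]'

```text
time: 11.53
position: [405.1, 89.4, 207.1]
orientation: [0.934, 2.998, -0.001]
contact_force: [0.7, 0.2, -0.8]
gripper_width: 42.3
```

servo_tool --moves '[{"dx": 0.0,"dy": 0.0,"dz": 0.0,"turn": -0.62,"gripper": 0},{"dx": 0.0,"dy": 0.0,"dz": 0.0,"turn": -0.62,"gripper": 0},{"dx": 0.0,"dy": 0.0,"dz": 0.0,"turn": -0.62,"gripper": 0},{"dx": 0.0,"dy": 0.0,"dz": 0.0,"turn": -0.62,"gripper": 0},{"dx": 0.0,"dy": 0.0,"dz": 0.0,"turn": -0.62,"gripper": 0}]'

```text
time: 11.95
position: [405.5, 90.0, 207.2]
orientation: [-0.027, 3.14, -0.001]
contact_force: [0.4, 0.2, 0.4]
gripper_width: 42.6
```

servo_tool --moves '[{"dx": 0.0,"dy": 0.0,"dz": 0.0,"turn": -0.62,"gripper": 0},{"dx": 0.0,"dy": 0.0,"dz": 0.0,"turn": -0.62,"gripper": 0},{"dx": 0.0,"dy": 0.0,"dz": 0.0,"turn": -0.62,"gripper": 0},{"dx": 0.0,"dy": 0.0,"dz": 0.0,"turn": -0.62,"gripper": 0},{"dx": 0.0,"dy": 0.0,"dz": 0.0,"turn": -0.62,"gripper": 0}]'

```text
time: 12.37
position: [405.5, 90.0, 207.2]
orientation: [-0.984, 2.982, -0.002]
contact_force: [0.0, 0.4, -0.6]
gripper_width: 42.6
```

servo_tool --moves '[{"dx": 0.0,"dy": 0.0,"dz": 0.0,"turn": -0.62,"gripper": 0},{"dx": 0.0,"dy": 0.0,"dz": 0.0,"turn": -0.62,"gripper": 0},{"dx": 0.0,"dy": 0.0,"dz": 0.0,"turn": -0.62,"gripper": 0},{"dx": 0.0,"dy": 0.0,"dz": 0.0,"turn": -0.62,"gripper": 0},{"dx": 0.0,"dy": 0.0,"dz": 0.0,"turn": -0.62,"gripper": 0}]'

```text
time: 12.78
position: [405.5, 90.0, 207.2]
orientation: [-1.847, 2.54, -0.002]
contact_force: [-0.4, -0.4, -0.3]
gripper_width: 42.6
```

```bash
python3 - <<'E'
from h import *
s,p,M=st();print(np.round(s["q"],2),p,np.degrees(np.arctan2(M[1,0],M[0,0])))
r,C,f=wcam();im=r["frame"]
for n in("bar_end","lever_tip","lever_pivot","clamp_arm","work_block"):
    print(n,[(np.round(d["at"]).tolist(),round(d["p"],2)) for d in manip.pinpoint("wrist",n)[:3]])
u,v=proj(r,C,f,[486,55.5,120]);print(u,v)
x0=int(np.clip(u-120,0,400));y0=int(np.clip(v-90,0,220))
np.savez("w4.npz",C=C,f=f,cx=r["cx"],cy=r["cy"],x0=x0,y0=y0);print(x0,y0)
cv2.imwrite("pics/w4.png",cv2.resize(im[y0:y0+180,x0:x0+240],None,fx=3.3,fy=3.3,interpolation=cv2.INTER_CUBIC))
E
```

```text
[ 0.02  0.04 -0.31  1.22 -0.   -2.81] [405.49731004  90.01115907 207.24253134] -107.95776825018692
bar_end [([509.0, 144.0, 63.0], 0.95)]
lever_tip [([484.0, 58.0, 161.0], 0.75)]
lever_pivot []
clamp_arm [([484.0, 52.0, 61.0], 0.77)]
work_block [([505.0, 112.0, -1.0], 0.62), ([341.0, 237.0, 0.0], 0.55)]
328.7682315390481 70.24592334071522
208 0
```

View pics/w4.png

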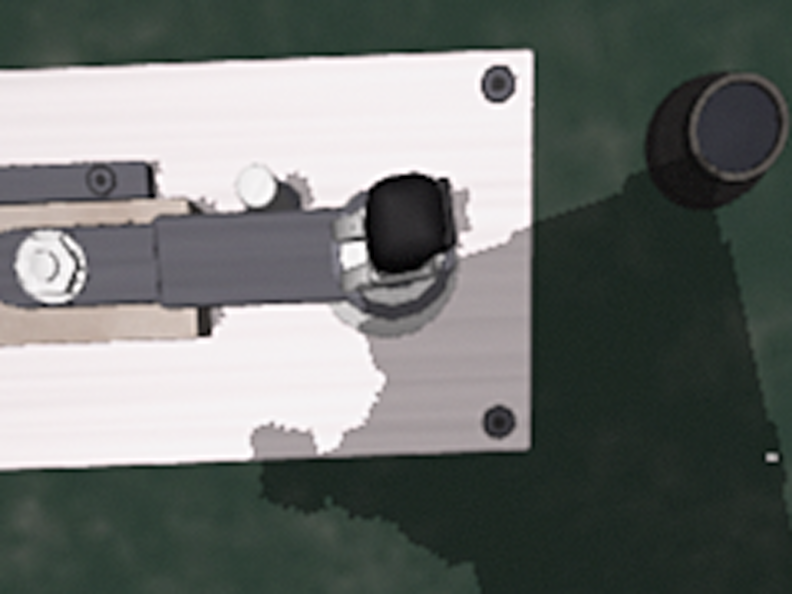

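The arm is against the pin at (258,188). The black lever head is at (405,225), nearly square to the picture, with its ribbed edge seemingly on the right. I'll magnify it with raised contrast for its yaw.

```bash
python3 - <<'E'
from h import *
r,C,f=wcam()
im=r["frame"][40:105,300:355]
g=(255*(im/255.)**0.4).astype(np.uint8)
cv2.imwrite("pics/w5.png",cv2.resize(g,None,fx=9,fy=9,interpolation=cv2.INTER_CUBIC))
d=np.load("w4.npz")
for n,(u,v,z) in dict(spin=(48,262,75),pin=(258,186,72),top=(403,226,161)).items():
    P=ray(r,C,f,208+u/3.3,v/3.3,z)[:2];q=P-[486,55.5];print(n,P,np.hypot(*q),np.degrees(np.arctan2(q[1],q[0])))
E
```

```text
spin [508.18194109 134.22520189] 81.79056133267092 74.26406560681392
pin [508.55011592  80.83256   ] 33.91528157290173 48.32569598638617
top [483.5561673   56.34615636] 2.5861745576034885 160.90202202701533
```

View pics/w5.png

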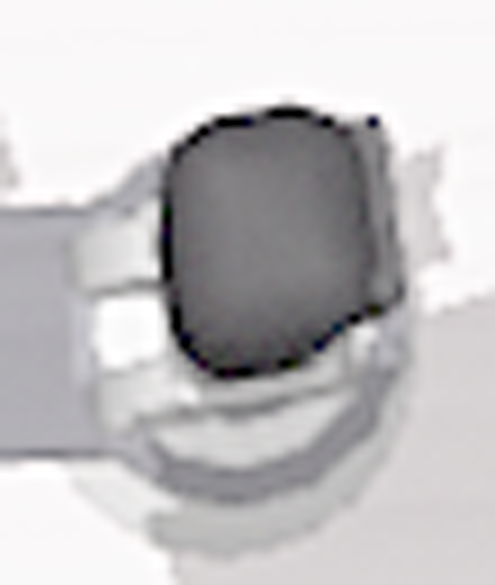

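```bash
python3 - <<'E'
from h import *
goto([484.8,55.5,207],np.radians(170.7-180))
E
```

```text
t 13.13 shift [ 0.0078 -0.0864  0.0001] turn 1.411 q6 -2.803
```

servo_tool --moves '[{"dx": 0.008,"dy": -0.0865,"dz": 0.0,"turn": 0.62,"gripper": 0},{"dx": 0.008,"dy": -0.0865,"dz": 0.0,"turn": 0.62,"gripper": 0},{"dx": 0.008,"dy": -0.0865,"dz": 0.0,"turn": 0.62,"gripper": 0},{"dx": 0.008,"dy": -0.0865,"dz": 0.0,"turn": 0.62,"gripper": 0},{"dx": 0.008,"dy": -0.0865,"dz": 0.0,"turn": 0.62,"gripper": 0}]'

```text
time: 13.55
position: [485.4, 55.0, 206.4]
orientation: [0.962, -2.99, -0.0]
contact_force: [0.2, -0.8, 0.2]
gripper_width: 42.2
```

servo_tool --moves '[{"dx": 0.0,"dy": 0.0,"dz": 0.0,"turn": 0.62,"gripper": 0},{"dx": 0.0,"dy": 0.0,"dz": 0.0,"turn": 0.62,"gripper": 0},{"dx": 0.0,"dy": 0.0,"dz": 0.0,"turn": 0.62,"gripper": 0},{"dx": 0.0,"dy": 0.0,"dz": 0.0,"turn": 0.62,"gripper": 0},{"dx": 0.0,"dy": 0.0,"dz": 0.0,"turn": 0.62,"gripper": 0}]'

```text
time: 13.97
position: [484.9, 55.5, 206.9]
orientation: [0.005, -3.142, 0.0]
contact_force: [-0.2, -0.4, -0.1]
gripper_width: 42.4
```

servo_tool --moves '[{"dx": 0.0,"dy": 0.0,"dz": 0.0,"turn": 0.17,"gripper": 0},{"dx": 0.0,"dy": 0.0,"dz": 0.0,"turn": 0.17,"gripper": 0},{"dx": 0.0,"dy": 0.0,"dz": 0.0,"turn": 0.17,"gripper": 0}]'

```text
time: 14.22
position: [484.9, 55.5, 207.0]
orientation: [-0.255, -3.131, 0.0]
contact_force: [0.1, 0.2, -0.3]
gripper_width: 42.7
```

```bash
python3 - <<'E'
from h import *
goto([484.8,55.5,126],np.radians(170.7-180))
r,C,f=wcam();im=r["frame"]
for n in("lever_tip","lever_pivot","bar_end"):
    print(n,[(np.round(d["at"]).tolist(),round(d["p"],2)) for d in manip.pinpoint("wrist",n)[:3]])
cv2.imwrite("pics/w6.png",im)
E
```

```text
t 14.22 shift [0.    0.    0.081] turn -0.0 q6 -1.467
lever_tip [([483.0, 54.0, 56.0], 0.73), ([485.0, 55.0, 160.0], 0.56)]
lever_pivot [([489.0, 55.0, 81.0], 0.71)]
bar_end [([511.0, 147.0, 67.0], 0.73)]
```

View pics/w6.png

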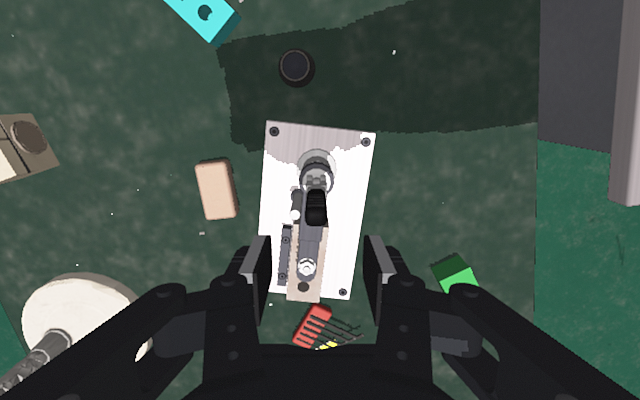

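The lever at (316,200) is centred between the fingers at 262 and 372 and stands square to them. I'll descend and grip.

servo_tool --moves '[{"dx": 0.0,"dy": 0.0,"dz": 0.03,"turn": 0.0,"gripper": 0},{"dx": 0.0,"dy": 0.0,"dz": 0.06,"turn": 0.0,"gripper": 0},{"dx": 0.0,"dy": 0.0,"dz": 0.081,"turn": 0.0,"gripper": 0},{"dx": 0.0,"dy": 0.0,"dz": 0.081,"turn": 0.0,"gripper": 0}]' --grip_force 25

```text
time: 14.75
position: [482.6, 55.6, 122.4]
orientation: [-0.247, -3.126, 0.0]
contact_force: [-0.3, -0.0, 0.5]
gripper_width: 43.0
```

servo_tool --moves '[{"dx": 0.0,"dy": 0.0,"dz": 0.0,"turn": 0.0,"gripper": -1},{"dx": 0.0,"dy": 0.0,"dz": 0.0,"turn": 0.0,"gripper": -1},{"dx": 0.0,"dy": 0.0,"dz": 0.0,"turn": 0.0,"gripper": -1},{"dx": 0.0,"dy": 0.0,"dz": 0.0,"turn": 0.0,"gripper": -1},{"dx": 0.0,"dy": 0.0,"dz": 0.0,"turn": 0.0,"gripper": -1}]' --grip_force 25

```text
time: 15.17
position: [485.7, 55.5, 127.5]
orientation: [0.249, 3.129, 0.0]
contact_force: [-0.7, 0.9, 7.9]
gripper_width: 13.6
```

```bash
python3 - <<'E'
from h import *
s,p,M=st();print(p,np.degrees(np.arctan2(M[1,0],M[0,0])),"F tool",np.round(M.T@s["contact_force"],2),"M tool",np.round(M.T@s["moment"],3),s["gripper_width"])
E
```

```text
[485.6927078   55.48657034 127.49997835] 170.9179585309149 F tool [ 0.83  0.8  -7.86] M tool [-0.001  0.231 -0.017] 13.586804236463928
```

servo_tool --moves '[{"dx": -0.0008,"dy": 0.0,"dz": -0.0015,"turn": 0.0,"gripper": -1},{"dx": -0.0008,"dy": 0.0,"dz": -0.0015,"turn": 0.0,"gripper": -1},{"dx": -0.0008,"dy": 0.0,"dz": -0.0015,"turn": 0.0,"gripper": -1}]' --grip_force 90

```text
time: 15.42
position: [485.7, 55.4, 127.7]
orientation: [0.249, 3.131, 0.0]
contact_force: [-0.1, 0.1, -1.1]
gripper_width: 12.8
```

servo_tool --moves '[{"dx": 0.0,"dy": 0.0,"dz": 0.0,"turn": 0.05,"gripper": -1},{"dx": 0.0,"dy": 0.0,"dz": 0.0001,"turn": 0.1,"gripper": -1},{"dx": 0.0,"dy": 0.0,"dz": 0.0001,"turn": 0.15,"gripper": -1},{"dx": 0.0,"dy": 0.0,"dz": 0.0002,"turn": 0.2,"gripper": -1}]'

```text
time: 15.75
position: [485.6, 55.5, 127.5]
orientation: [0.564, 3.09, 0.0]
contact_force: [-1.0, -0.1, 0.5]
gripper_width: 12.5
```

```bash
cat > f.py <<'E'
from h import *
s,p,M=st();print(round(s["time"],2),np.round(p,1),"yaw",round(np.degrees(np.arctan2(M[1,0],M[0,0])),2),"q6",round(s["q"][5],3),"F tool",np.round(M.T@s["contact_force"],2),"M tool",np.round(M.T@s["moment"],3),round(s["gripper_width"],1))
E
python3 f.py
```

```text
15.75 [485.6  55.5 127.5] yaw 159.33 q6 -1.268 F tool [ 0.9  -0.45 -0.54] M tool [-0.07   0.146 -0.133] 12.5
```

servo_tool --moves '[{"dx": 0.0,"dy": 0.0,"dz": 0.0001,"turn": 0.08,"gripper": -1},{"dx": 0.0,"dy": 0.0,"dz": 0.00015,"turn": 0.16,"gripper": -1},{"dx": 0.0,"dy": 0.0,"dz": 0.0002,"turn": 0.24,"gripper": -1}]'

```text
time: 16.0
position: [485.5, 55.5, 127.4]
orientation: [0.932, 3.0, 0.0]
contact_force: [-0.9, 0.8, 0.1]
gripper_width: 13.0
```

```bash
python3 f.py
```

```text
16.0 [485.5  55.5 127.4] yaw 145.5 q6 -1.027 F tool [ 1.19  0.12 -0.08] M tool [-0.023  0.283 -0.252] 13.0
```

servo_tool --moves '[{"dx": 0.0,"dy": 0.0,"dz": 0.0001,"turn": 0.05,"gripper": -1},{"dx": 0.0,"dy": 0.0,"dz": 0.0001,"turn": 0.1,"gripper": -1}]'

```text
time: 16.17
position: [485.5, 55.6, 127.3]
orientation: [-1.078, -2.951, -0.0]
contact_force: [-1.0, 0.4, 0.2]
gripper_width: 12.7
```

```bash
python3 f.py
```

```text
16.17 [485.5  55.6 127.3] yaw 139.84 q6 -0.928 F tool [ 1.05 -0.31 -0.17] M tool [-0.019  0.3   -0.157] 12.7
```

servo_tool --moves '[{"dx": 0.0,"dy": 0.0,"dz": 0.0001,"turn": 0.05,"gripper": -1},{"dx": 0.0,"dy": 0.0,"dz": 0.0001,"turn": 0.1,"gripper": -1},{"dx": 0.0,"dy": 0.0,"dz": 0.0001,"turn": 0.15,"gripper": -1}]'

```text
time: 16.42
position: [485.4, 55.6, 127.1]
orientation: [-1.296, -2.861, -0.0]
contact_force: [-1.2, 1.0, -0.3]
gripper_width: 12.3
```

```bash
python3 f.py
```

```text
16.42 [485.4  55.6 127.1] yaw 131.26 q6 -0.778 F tool [ 1.54 -0.21  0.3 ] M tool [ 0.037  0.41  -0.196] 12.3
```

servo_tool --moves '[{"dx": 0.0,"dy": 0.0,"dz": 0.0001,"turn": 0.07,"gripper": -1},{"dx": 0.0,"dy": 0.0,"dz": 0.0001,"turn": 0.14,"gripper": -1},{"dx": 0.0,"dy": 0.0,"dz": 0.0002,"turn": 0.2,"gripper": -1}]'

```text
time: 16.67
position: [485.4, 55.7, 126.9]
orientation: [-1.577, -2.717, -0.001]
contact_force: [-2.0, 2.3, 1.7]
gripper_width: 12.4
```

```bash
python3 f.py
```

```text
16.67 [485.4  55.7 126.9] yaw 119.75 q6 -0.577 F tool [ 2.96 -0.58 -1.7 ] M tool [ 0.14   0.56  -0.162] 12.4
```

servo_tool --moves '[{"dx": 0.0005,"dy": 0.0,"dz": 0.0001,"turn": 0.07,"gripper": -1},{"dx": 0.001,"dy": 0.0,"dz": 0.0001,"turn": 0.14,"gripper": -1},{"dx": 0.001,"dy": 0.0,"dz": 0.0002,"turn": 0.2,"gripper": -1}]'

```text
time: 16.92
position: [485.2, 56.0, 126.8]
orientation: [1.84, 2.545, -0.001]
contact_force: [-1.0, -1.6, 0.2]
gripper_width: 12.5
```

```bash
python3 f.py
```

```text
16.92 [485.2  56.  126.8] yaw 108.26 q6 -0.375 F tool [-1.17 -1.41 -0.2 ] M tool [ 0.124 -0.304 -0.238] 12.5
```

servo_tool --moves '[{"dx": -0.0002,"dy": 0.0,"dz": 0.0001,"turn": 0.07,"gripper": -1},{"dx": -0.0002,"dy": 0.0,"dz": 0.0001,"turn": 0.14,"gripper": -1},{"dx": -0.0002,"dy": 0.0,"dz": 0.0002,"turn": 0.2,"gripper": -1}]'

```text
time: 17.17
position: [485.2, 56.1, 126.6]
orientation: [2.085, 2.349, 0.0]
contact_force: [-1.1, -0.3, 0.2]
gripper_width: 12.6
```

```bash
python3 f.py
```

```text
17.17 [485.2  56.1 126.6] yaw 96.81 q6 -0.176 F tool [-0.17 -1.11 -0.24] M tool [ 0.136  0.001 -0.249] 12.6
```

servo_tool --moves '[{"dx": 0.0,"dy": 0.0,"dz": 0.0001,"turn": 0.08,"gripper": -1},{"dx": 0.0,"dy": 0.0,"dz": 0.0001,"turn": 0.16,"gripper": -1},{"dx": 0.0,"dy": 0.0,"dz": 0.0002,"turn": 0.24,"gripper": -1},{"dx": 0.0,"dy": 0.0,"dz": 0.0003,"turn": 0.3,"gripper": -1}]'

```text
time: 17.5
position: [485.2, 56.2, 126.3]
orientation: [2.414, 2.011, 0.0]
contact_force: [-0.1, 1.0, -0.2]
gripper_width: 12.4
```

```bash
python3 f.py
```

```text
17.5 [485.2  56.2 126.3] yaw 79.59 q6 0.125 F tool [ 0.99 -0.31  0.25] M tool [ 0.166  0.168 -0.191] 12.4
```

servo_tool --moves '[{"dx": 0.0002,"dy": 0.0,"dz": 0.0001,"turn": 0.08,"gripper": -1},{"dx": 0.0002,"dy": 0.0,"dz": 0.0001,"turn": 0.16,"gripper": -1},{"dx": 0.0002,"dy": 0.0,"dz": 0.0002,"turn": 0.24,"gripper": -1},{"dx": 0.0002,"dy": 0.0,"dz": 0.0003,"turn": 0.3,"gripper": -1}]'

```text
time: 17.83
position: [485.3, 56.4, 126.0]
orientation: [2.687, 1.628, 0.001]
contact_force: [-1.3, 0.0, 0.6]
gripper_width: 12.4
```

```bash
python3 f.py
```

```text
17.83 [485.3  56.4 126. ] yaw 62.41 q6 0.425 F tool [-0.59 -1.19 -0.64] M tool [ 0.197  0.134 -0.263] 12.4
```

servo_tool --moves '[{"dx": 0.0,"dy": 0.0,"dz": 0.0001,"turn": 0.07,"gripper": -1},{"dx": 0.0,"dy": 0.0,"dz": 0.0001,"turn": 0.14,"gripper": -1},{"dx": 0.0,"dy": 0.0,"dz": 0.0002,"turn": 0.2,"gripper": -1}]'

```text
time: 18.08
position: [485.3, 56.4, 125.8]
orientation: [-2.836, -1.352, -0.001]
contact_force: [-0.9, 0.9, 0.5]
gripper_width: 12.5
```

```bash
python3 f.py
```

```text
18.08 [485.3  56.4 125.8] yaw 50.98 q6 0.625 F tool [ 0.18 -1.27 -0.51] M tool [ 0.193  0.164 -0.197] 12.5
```

servo_tool --moves '[{"dx": 0.0,"dy": 0.0,"dz": 0.0001,"turn": 0.08,"gripper": -1},{"dx": 0.0,"dy": 0.0,"dz": 0.0001,"turn": 0.16,"gripper": -1},{"dx": 0.0,"dy": 0.0,"dz": 0.0002,"turn": 0.24,"gripper": -1},{"dx": 0.0,"dy": 0.0,"dz": 0.0003,"turn": 0.3,"gripper": -1}]'

```text
time: 18.42
position: [485.4, 56.5, 125.6]
orientation: [-3.006, -0.912, -0.001]
contact_force: [-0.7, 1.1, 0.8]
gripper_width: 12.4
```

```bash
python3 f.py; python3 -c "
from h import *
manip.snapshot('scene')
for n in ('lever_pivot','bar_end','lever_tip'):print(n,[(np.round(d['at']).tolist(),round(d['p'],2)) for d in manip.pinpoint('scene',n)[:2]])"; python3 f.py
```

```text
18.42 [485.4  56.5 125.6] yaw 33.76 q6 0.925 F tool [ 0.01 -1.32 -0.81] M tool [ 0.349  0.231 -0.223] 12.4
lever_pivot [([488.0, 60.0, 80.0], 0.46), ([494.0, -44.0, 3.0], 0.45)]
bar_end [([511.0, 145.0, 61.0], 0.68)]
lever_tip []
18.62 [485.4  56.5 125.5] yaw 34.1 q6 0.919 F tool [ 2.01 -1.67 -1.02] M tool [ 0.477  0.392 -0.011] 12.8
```

servo_tool --moves '[{"dx": 0.0,"dy": -0.0003,"dz": 0.0001,"turn": 0.08,"gripper": -1},{"dx": 0.0,"dy": -0.0006,"dz": 0.0001,"turn": 0.16,"gripper": -1},{"dx": 0.0,"dy": -0.0006,"dz": 0.0002,"turn": 0.24,"gripper": -1},{"dx": 0.0,"dy": -0.0006,"dz": 0.0003,"turn": 0.3,"gripper": -1}]'

```text
time: 18.95
position: [485.5, 56.7, 125.2]
orientation: [3.108, 0.456, 0.002]
contact_force: [1.8, -0.0, 0.9]
gripper_width: 12.4
```

```bash
python3 f.py
```

```text
18.95 [485.5  56.7 125.2] yaw 16.68 q6 1.224 F tool [ 1.69  0.55 -0.88] M tool [ 0.162  0.485 -0.257] 12.4
```

servo_tool --moves '[{"dx": 0.0003,"dy": 0.0,"dz": 0.0001,"turn": 0.08,"gripper": -1},{"dx": 0.0005,"dy": 0.0,"dz": 0.0001,"turn": 0.16,"gripper": -1},{"dx": 0.0005,"dy": 0.0,"dz": 0.0002,"turn": 0.22,"gripper": -1}]'

```text
time: 19.2
position: [485.7, 56.8, 125.1]
orientation: [3.139, 0.112, 0.001]
contact_force: [0.2, 0.3, 3.3]
gripper_width: 12.6
```

```bash
python3 f.py
```

```text
19.2 [485.7  56.8 125.1] yaw 4.07 q6 1.444 F tool [ 0.19 -0.33 -3.28] M tool [ 0.147  0.046 -0.242] 12.6
```

servo_tool --moves '[{"dx": 0.0,"dy": 0.0,"dz": 0.0,"turn": 0.08,"gripper": -1},{"dx": 0.0,"dy": 0.0,"dz": 0.0,"turn": 0.16,"gripper": -1},{"dx": 0.0,"dy": 0.0,"dz": 0.0,"turn": 0.22,"gripper": -1}]'

```text
time: 19.45
position: [485.8, 56.8, 125.0]
orientation: [3.133, -0.233, 0.002]
contact_force: [1.7, -0.3, -0.5]
gripper_width: 12.5
```

```bash
python3 f.py
```

```text
19.45 [485.8  56.8 125. ] yaw -8.52 q6 1.664 F tool [1.72 0.04 0.53] M tool [ 0.116  0.352 -0.412] 12.5
```

servo_tool --moves '[{"dx": 0.0,"dy": 0.0,"dz": 0.0001,"turn": 0.04,"gripper": -1},{"dx": 0.0,"dy": 0.0,"dz": 0.0001,"turn": 0.07,"gripper": -1}]'

```text
time: 19.62
position: [485.8, 56.7, 125.0]
orientation: [3.123, -0.34, 0.002]
contact_force: [1.6, 1.1, 0.7]
gripper_width: 12.6
```

```bash
python3 f.py
```

```text
19.62 [485.8  56.7 125. ] yaw -12.43 q6 1.732 F tool [ 1.3  -1.39 -0.71] M tool [ 0.194  0.238 -0.378] 12.6
```

servo_tool --moves '[{"dx": 0.0,"dy": 0.0,"dz": 0.0,"turn": 0.04,"gripper": -1},{"dx": 0.0,"dy": 0.0,"dz": 0.0001,"turn": 0.08,"gripper": -1}]'

```text
time: 19.78
position: [485.9, 56.7, 124.9]
orientation: [3.107, -0.464, 0.002]
contact_force: [1.4, 0.0, 1.8]
gripper_width: 12.6
```

```bash
python3 f.py
```

```text
19.78 [485.9  56.7 124.9] yaw -16.99 q6 1.812 F tool [ 1.36 -0.45 -1.78] M tool [ 0.168  0.117 -0.431] 12.6
```

servo_tool --moves '[{"dx": 0.0,"dy": 0.0,"dz": 0.0,"turn": 0.04,"gripper": -1},{"dx": 0.0,"dy": 0.0,"dz": 0.0,"turn": 0.07,"gripper": -1}]'

```text
time: 19.95
position: [485.9, 56.8, 124.8]
orientation: [3.089, -0.573, 0.002]
contact_force: [1.4, -0.2, 0.2]
gripper_width: 12.7
```

```bash
python3 f.py
```

```text
19.95 [485.9  56.8 124.8] yaw -21.01 q6 1.882 F tool [ 1.35 -0.35 -0.21] M tool [ 0.169  0.33  -0.411] 12.7
```

servo_tool --moves '[{"dx": 0.0,"dy": 0.0,"dz": 0.0,"turn": 0.0,"gripper": -1},{"dx": 0.0,"dy": 0.0,"dz": 0.0,"turn": 0.03,"gripper": -1},{"dx": 0.0,"dy": 0.0,"dz": 0.0,"turn": 0.06,"gripper": -1}]' --grip_force 120

```text
time: 20.2
position: [485.9, 56.8, 124.9]
orientation: [3.071, -0.663, 0.002]
contact_force: [1.8, -1.3, 1.3]
gripper_width: 12.4
```

```bash
python3 f.py; python3 - <<'E'
from h import *
r,C,f=wcam();im=r["frame"]
u,v=proj(r,C,f,[486,56,100]);print(u,v)
y0=max(0,int(v)-70);x0=int(u)-80
g=(255*(im[y0:y0+140,x0:x0+160]/255.)**0.6).astype(np.uint8)
cv2.imwrite("pics/w7.png",cv2.resize(g,None,fx=4,fy=4,interpolation=cv2.INTER_CUBIC))
E
python3 f.py
```

```text
20.2 [485.9  56.8 124.9] yaw -24.37 q6 1.941 F tool [ 2.12  0.43 -1.27] M tool [ 0.207  0.415 -0.415] 12.4
317.88886191688795 231.12561835838298
20.25 [485.9  56.7 124.9] yaw -24.51 q6 1.943 F tool [ 1.6  -1.09 -2.15] M tool [ 0.141  0.446 -0.437] 12.1
```

View pics/w7.png

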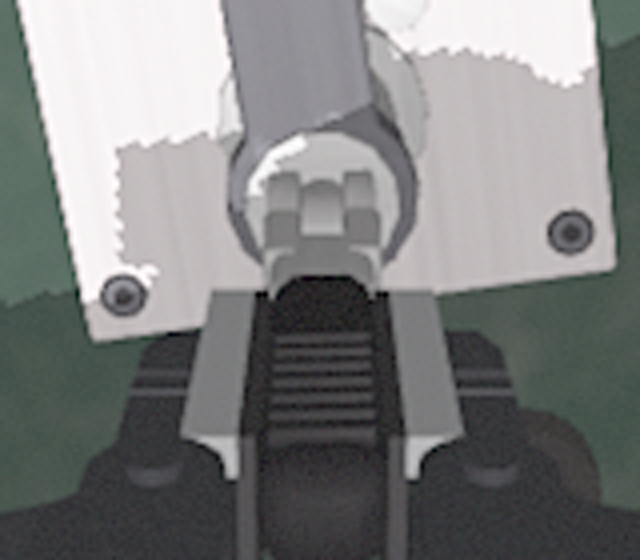

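The clevis and ribs stand square and centred between the pads, so the lever has not slipped. I'll go a little further for a solid snug reading.

servo_tool --moves '[{"dx": 0.0003,"dy": 0.0,"dz": 0.0,"turn": 0.04,"gripper": -1},{"dx": 0.0005,"dy": 0.0,"dz": 0.0,"turn": 0.08,"gripper": -1}]'

```text
time: 20.42
position: [486.1, 56.7, 124.9]
orientation: [-3.042, 0.786, -0.001]
contact_force: [0.8, 0.9, 3.1]
gripper_width: 12.1
```

```bash
python3 f.py
```

```text
20.42 [486.1  56.7 124.9] yaw -28.97 q6 2.021 F tool [ 0.3  -1.22 -3.15] M tool [ 0.234 -0.031 -0.572] 12.1
```

servo_tool --moves '[{"dx": 0.0,"dy": 0.0,"dz": 0.0,"turn": 0.0,"gripper": -1},{"dx": 0.0,"dy": 0.0,"dz": 0.0,"turn": 0.0,"gripper": -1}]'

```text
time: 20.58
position: [486.1, 56.7, 124.8]
orientation: [-3.042, 0.784, -0.001]
contact_force: [1.9, 1.3, 4.4]
gripper_width: 12.3
```

```bash
python3 f.py
```

```text
20.58 [486.1  56.7 124.8] yaw -28.9 q6 2.02 F tool [ 1.01 -2.03 -4.44] M tool [ 0.25   0.041 -0.107] 12.3
```

Snug: the moment was around 0.5 N m while turning. I'll release, rise, and bring the closed fingers behind the ribbed side of the lever. The fold direction is tool +y.

servo_tool --moves '[{"dx": 0.0,"dy": 0.0,"dz": 0.0,"turn": 0.0,"gripper": -0.1},{"dx": 0.0,"dy": 0.0,"dz": 0.0,"turn": 0.0,"gripper": -0.1},{"dx": 0.0,"dy": 0.0,"dz": 0.0,"turn": 0.0,"gripper": -0.1},{"dx": 0.0,"dy": 0.0,"dz": -0.02,"turn": 0.0,"gripper": -0.1},{"dx": 0.0,"dy": 0.0,"dz": -0.06,"turn": 0.0,"gripper": -0.1}]' --grip_force 40

```text
time: 21.0
position: [483.4, 56.7, 181.4]
orientation: [3.04, -0.787, -0.013]
contact_force: [0.7, -0.2, -0.8]
gripper_width: 38.1
```

servo_tool --moves '[{"dx": 0.0,"dy": 0.0,"dz": -0.005,"turn": 0.0,"gripper": -0.1},{"dx": 0.0,"dy": -0.02,"dz": -0.005,"turn": 0.0,"gripper": -1},{"dx": 0.0,"dy": -0.035,"dz": -0.005,"turn": 0.0,"gripper": -1},{"dx": 0.0,"dy": -0.035,"dz": -0.005,"turn": 0.0,"gripper": -1},{"dx": 0.0,"dy": -0.035,"dz": -0.005,"turn": 0.0,"gripper": -1}]'

```text
time: 21.42
position: [502.6, 87.6, 189.2]
orientation: [3.041, -0.785, -0.001]
contact_force: [-0.8, 0.0, 0.1]
gripper_width: -0.2
```

```bash
python3 f.py; python3 - <<'E'
from h import *
yaw=np.arctan2(*st()[2][[1,0],0]);y=np.array([np.sin(yaw),-np.cos(yaw)])
p=np.array([486.1,56.7])-35*y
goto([*p,144.7],yaw)
r,C,f=wcam();manip.snapshot("scene")
for c in("wrist","scene"):
  for n in("lever_tip","lever_pivot","bar_end"):
    print(c,n,[(np.round(d["at"]).tolist(),round(d["p"],2)) for d in manip.pinpoint(c,n)[:3]])
cv2.imwrite("pics/w8.png",r["frame"])
E
```

```text
21.42 [502.6  87.6 189.2] yaw -28.96 q6 2.084 F tool [-0.71  0.35 -0.1 ] M tool [-0.01   0.004 -0.044] -0.2
t 21.42 shift [ 0.0005 -0.      0.0445] turn 0.0 q6 2.084
wrist lever_tip []
wrist lever_pivot [([488.0, 52.0, 77.0], 0.5)]
wrist bar_end [([508.0, 146.0, 63.0], 0.78), ([490.0, 54.0, 78.0], 0.42)]
scene lever_tip [([483.0, 54.0, 154.0], 0.66)]
scene lever_pivot [([490.0, 59.0, 78.0], 0.61)]
scene bar_end [([512.0, 145.0, 66.0], 0.67)]
```

View pics/w8.png

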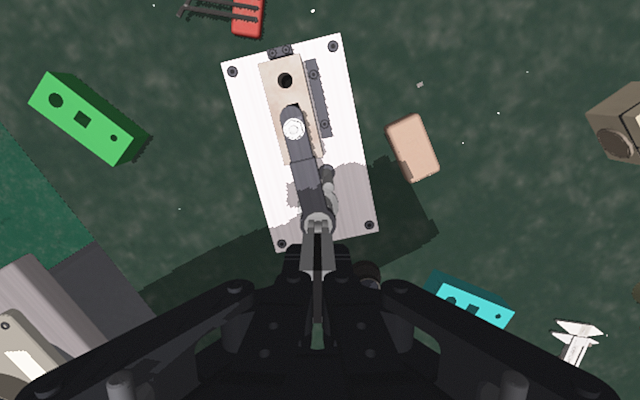

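The picture shows the arm (294,128) over the block, with the lever hidden behind the closed fingers at (317,260). I'll go down and push along the arc.

servo_tool --moves '[{"dx": 0.0,"dy": 0.0,"dz": 0.03,"turn": 0.0,"gripper": -1},{"dx": 0.0,"dy": 0.0,"dz": 0.0445,"turn": 0.0,"gripper": -1},{"dx": 0.0,"dy": 0.0,"dz": 0.0445,"turn": 0.0,"gripper": -1}]'

```text
time: 22.07
position: [501.1, 87.1, 142.3]
orientation: [3.04, -0.788, -0.007]
contact_force: [-0.1, 1.1, 0.7]
gripper_width: 0.0
```

servo_tool --moves '[{"dx": 0.0,"dy": 0.008,"dz": 0.0,"turn": 0.0,"gripper": -1},{"dx": 0.0,"dy": 0.016,"dz": 0.0,"turn": 0.0,"gripper": -1},{"dx": 0.0,"dy": 0.022,"dz": 0.0,"turn": 0.0,"gripper": -1},{"dx": 0.0,"dy": 0.028,"dz": 0.0,"turn": 0.0,"gripper": -1},{"dx": 0.0,"dy": 0.034,"dz": 0.0,"turn": 0.0,"gripper": -1}]'

```text
time: 22.48
position: [487.0, 57.8, 146.2]
orientation: [-3.038, 0.787, -0.004]
contact_force: [5.5, 7.0, -3.3]
gripper_width: -0.0
```

```bash
python3 f.py
```

```text
22.48 [487.   57.8 146.2] yaw -29.04 q6 2.023 F tool [ 1.43 -8.79  3.34] M tool [ 1.857  0.034 -0.042] -0.0
```

servo_tool --moves '[{"dx": 0.0,"dy": 0.007,"dz": 0.001,"turn": 0.0,"gripper": -1},{"dx": 0.0,"dy": 0.0165,"dz": 0.0036,"turn": 0.0,"gripper": -1},{"dx": 0.0,"dy": 0.0255,"dz": 0.0077,"turn": 0.0,"gripper": -1},{"dx": 0.0,"dy": 0.0335,"dz": 0.013,"turn": 0.0,"gripper": -1},{"dx": 0.0,"dy": 0.041,"dz": 0.0195,"turn": 0.0,"gripper": -1}]'

```text
time: 22.9
position: [468.1, 21.9, 127.4]
orientation: [-3.038, 0.786, -0.008]
contact_force: [5.9, 9.0, 2.9]
gripper_width: 0.2
```

```bash
python3 f.py; python3 -c "
from h import *
manip.snapshot('scene');manip.snapshot('top')
for c in('scene','top'):
  for n in ('lever_tip','bar_end'):print(c,n,[(np.round(d['at']).tolist(),round(d['p'],2)) for d in manip.pinpoint(c,n)[:2]])"
```

```text
22.9 [468.1  21.9 127.4] yaw -29.03 q6 1.943 F tool [  0.76 -10.72  -2.89] M tool [2.237 0.057 0.022] 0.2
scene lever_tip [([457.0, 3.0, 126.0], 0.64)]
scene bar_end [([510.0, 144.0, 64.0], 0.76)]
top lever_tip []
top bar_end [([515.0, 146.0, 62.0], 0.58)]
```

servo_tool --moves '[{"dx": 0.0,"dy": 0.006,"dz": 0.009,"turn": 0.0,"gripper": -1},{"dx": 0.0,"dy": 0.011,"dz": 0.018,"turn": 0.0,"gripper": -1},{"dx": 0.0,"dy": 0.0145,"dz": 0.0275,"turn": 0.0,"gripper": -1},{"dx": 0.0,"dy": 0.0165,"dz": 0.036,"turn": 0.0,"gripper": -1},{"dx": 0.0,"dy": 0.017,"dz": 0.04,"turn": 0.0,"gripper": -1}]'

```text
time: 23.62
position: [459.2, 5.4, 86.4]
orientation: [3.039, -0.789, 0.006]
contact_force: [0.6, -3.1, 17.8]
gripper_width: -0.2
```

```bash
python3 f.py; python3 -c "
from h import *
manip.snapshot('scene');manip.snapshot('top')
for c in('scene','top'):
  for n in ('lever_tip','lever_pivot','bar_end'):print(c,n,[(np.round(d['at']).tolist(),round(d['p'],2)) for d in manip.pinpoint(c,n)[:2]])"
```

```text
23.62 [459.2   5.4  86.4] yaw -29.1 q6 1.909 F tool [  2.09   2.42 -17.82] M tool [-0.557  0.563  0.01 ] -0.2
scene lever_tip [([446.0, -11.0, 76.0], 0.68), ([487.0, 57.0, 83.0], 0.61)]
scene lever_pivot [([485.0, 61.0, 77.0], 0.59)]
scene bar_end [([511.0, 144.0, 63.0], 0.75)]
top lever_tip [([486.0, 54.0, 48.0], 0.68)]
top lever_pivot []
top bar_end [([512.0, 148.0, 63.0], 0.81)]
```

servo_tool --moves '[{"dx": 0.0,"dy": 0.0,"dz": 0.001,"turn": 0.0,"gripper": -1},{"dx": 0.0,"dy": 0.0,"dz": 0.002,"turn": 0.0,"gripper": -1},{"dx": 0.0,"dy": 0.0,"dz": 0.002,"turn": 0.0,"gripper": -1},{"dx": 0.0,"dy": 0.0,"dz": 0.002,"turn": 0.0,"gripper": -1}]'

```text
time: 24.35
position: [459.5, 5.3, 85.8]
orientation: [3.039, -0.788, 0.008]
contact_force: [-1.9, -5.2, 21.8]
gripper_width: 0.3
```

```bash
python3 f.py
```

```text
24.35 [459.5   5.3  85.8] yaw -29.09 q6 1.909 F tool [  1.01   5.45 -21.79] M tool [-1.077  0.12  -0.015] 0.3
```

servo_tool --moves '[{"dx": 0.0,"dy": 0.0,"dz": -0.01,"turn": 0.0,"gripper": -1},{"dx": 0.0,"dy": 0.0,"dz": -0.05,"turn": 0.0,"gripper": -1},{"dx": 0.0,"dy": 0.02,"dz": -0.09,"turn": 0.0,"gripper": -1},{"dx": 0.0,"dy": 0.06,"dz": -0.12,"turn": 0.0,"gripper": -1},{"dx": 0.0,"dy": 0.08,"dz": -0.12,"turn": 0.0,"gripper": -1}]'

```text
time: 24.77
position: [419.6, -64.3, 207.6]
orientation: [3.041, -0.785, 0.008]
contact_force: [0.3, -0.8, -0.3]
gripper_width: 0.4
```

```bash
python3 f.py; python3 - <<'E'
from h import *
r,C,f=wcam();S=manip.snapshot("scene")["frame"];manip.snapshot("top")
for c in("wrist","scene","top"):
  for n in("lever_tip","lever_pivot","bar_end","work_block"):
    print(c,n,[(np.round(d["at"]).tolist(),round(d["p"],2)) for d in manip.pinpoint(c,n)[:3]])
a=cv2.resize(r["frame"],(640,400))[0:300];b=cv2.resize(S[160:280,230:420],(474,300),interpolation=cv2.INTER_CUBIC)
cv2.imwrite("pics/w9.png",np.vstack([a,np.pad(b,((0,0),(0,166),(0,0)))]))
E
```

```text
24.77 [419.6 -64.3 207.6] yaw -28.94 q6 1.726 F tool [0.61 0.57 0.28] M tool [0.006 0.03  0.02 ] 0.4
wrist lever_tip [([449.0, -16.0, 80.0], 0.75)]
wrist lever_pivot [([486.0, 56.0, 77.0], 0.81)]
wrist bar_end []
wrist work_block [([578.0, -123.0, 3.0], 0.83), ([489.0, -47.0, 2.0], 0.43)]
scene lever_tip [([446.0, -16.0, 76.0], 0.61)]
scene lever_pivot [([485.0, 59.0, 79.0], 0.49)]
scene bar_end [([513.0, 144.0, 66.0], 0.68)]
scene work_block [([339.0, 235.0, 1.0], 0.74), ([514.0, 149.0, 10.0], 0.63), ([570.0, -124.0, -5.0], 0.58)]
top lever_tip [([451.0, -14.0, 79.0], 0.63), ([487.0, 55.0, 50.0], 0.21)]
top lever_pivot [([488.0, 54.0, 81.0], 0.64)]
top bar_end [([517.0, 148.0, 61.0], 0.59)]
top work_block [([342.0, 234.0, -0.0], 0.66), ([512.0, 149.0, 13.0], 0.62), ([575.0, -119.0, 2.0], 0.62)]
```

View pics/w9.png

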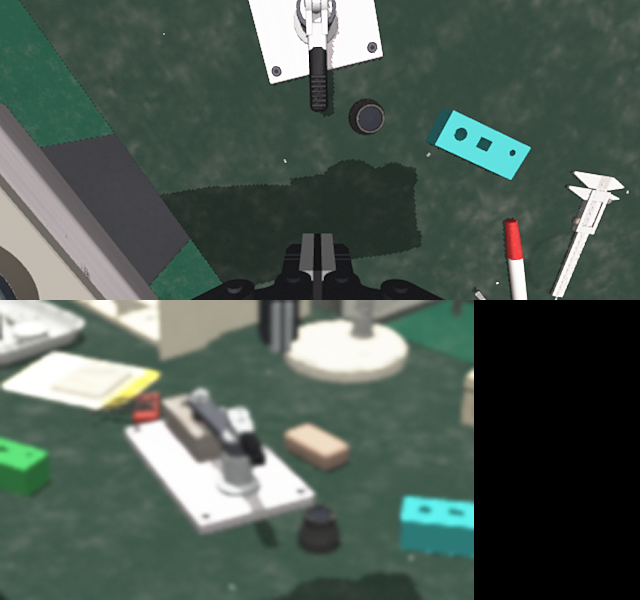

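The lever lies level: the tip at (318,105) in the upper picture reads z≈78 against the pivot's ≈79. The arm is on the block, the loupe, keys and eraser have not moved, and the gripper is clear.

```bash
python3 -c "
from cell import manip
print(manip.hand_in())"
```

```text
the job is handed in; nothing more can be done
None
```

I swung the arm to its stop, screwed the bolt in to snug, folded the lever down, and handed the job in at about 25 s of the 67 s. No verdict was reported.

- **Swing:** I pushed the arm until it stopped moving, at about 8 N, and the later pictures show it against the pin. The camera estimates of the arm's end agree with zero swing to within their few-mm error.
- **Bolt:** I screwed it in about 3.5 rad. The moment stayed near 0.2–0.25 N m, then rose. The last readings while turning were about 0.43 and then 0.57 N m, slightly above the 0.4–0.55 snug band but below the 0.65 limit. These readings scatter by a few hundredths, and at rest it read only 0.11, so the clamp force itself is not confirmed.
- **Lever:** I folded it until it met its end stop at about 20 N. Its tip then read at 76–80 mm high against 77–81 mm for the pivot, so it lies level.
- **Block and surroundings:** The block was found at (512–514, 149), the same as at the start within the networks' 4 mm. The loupe and eraser looked unmoved in the last picture and the hex keys showed no obvious shift, but I did not re-measure them. The gripper stood clear at hand-in.

I viewed 10 pictures, counting the enlarged crops.

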